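# Put the returned microphone kit back where it belongs

### The job

Put the returned kit away: lay both body packs flat on the sloping rack, one stacked on the other, silver underneath and red on top, each squarely aligned with its lower end against the stop. Stand the black clip, jaws up, in the yellow tray and the white desiccant jar upright in the green tray, and seat the chrome grille ball, collar down, in the brass bayonet mount (just set down, no twisting). Let go of everything and leave it at rest.

Things in the scene. Friction and masses are not known exactly. Their poses are not given: they have to be found in the camera images.
- silver_pack_c (a point): The brushed silver body pack lying flat, a box 88 long (its x) by 62 wide (its y) by 26 thick (its z), about 160 g, with a small dark-green display on top; the point is its centre. Either end may go to the stop.
- red_pack_c (a point): The red body pack lying flat, a box 88 long (its x) by 62 wide (its y) by 26 thick (its z), about 160 g, with a small dark-green display on top; the point is its centre. Either end may go to the stop.
- clip_c (a point): The black polymer stand clip, an upward-open U channel 56 long (x) by 34 wide (y) by 42 high (z) standing on its 12 mm thick base, with a brass disc in the channel and 6 mm thick jaws along both long sides (grip it across its outside width); about 60 g; the point is its centre, half-way up.
- grille_c (a point): The chrome microphone grille ball: a sphere of 54 mm diameter grey and shiny, with a black band round its middle and a small black dot on top, standing on a dark collar of 20 mm diameter that ends 35 mm below the sphere's centre; about 90 g, 62 mm high; the point is the sphere's centre; z points from collar to ball.
- jar_c (a point): The white ceramic desiccant jar, round, 54 mm diameter, 58 mm high with a slightly narrower lid (48 mm diameter over the top 11 mm), about 200 g; the point is its centre, half-way up.
- rack: Sloping steel pack rack, fixed, 90 wide (y). Origin on the table; z up, x horizontally uphill. The board rises toward +x at 0.26 rad; its upper face starts at x -42, z 16 and runs 100 uphill. At that low edge an 8 thick stop stands square to the board, 42 high. Packs lie with their length up the slope: against the stop the first has its centre at x -3, z 40, the one on it x -10, z 65 (mm).
- yellow_tray: The yellow plastic tray, fixed, 92 mm square outside, 86 mm inside, walls 14 mm high, floor 3 mm thick; origin under its centre at table level, x and y along its sides.
- green_tray: The green plastic tray, fixed, of the same shape and size as the yellow one; origin under its centre at table level, x and y along its sides.
- mount: Brass bayonet mount bolted upright on a dark round flange of 80 mm diameter, fixed. Origin under its centre at table level. Open-topped round socket: rim 45 mm above the table, outside diameter 43, bore 35, bore floor 12 above the table. The ball's collar goes down the bore and the sphere rests on the rim, its centre then 65.5 mm above the table. Oddments up to 20 mm high lie in front.

How it is judged:
At the end, for the whole second after the job is handed in: Silver pack flat on the rack, red on it: each within 10 mm of the stop, 14 mm of the middle, 0.2 rad of square. Clip jaws up on the yellow tray's floor, jar upright on the green tray's floor. Ball on the mount's rim, within 8 mm of its axis, collar down within 0.4 rad. All released, at rest (x of silver_pack_c in the frame of rack between -0.0088 and 0.0112 m and y of silver_pack_c in the frame of rack between -0.014 and 0.014 m and z of silver_pack_c in the frame of rack between 0.0339 and 0.0479 m and angle between the y axis of each of silver_pack_c, red_pack_c and the y axis of rack, either way round below 0.2 rad and angle between silver_pack_c's own z axis and vertical between 0.14 and 0.38 rad and x of red_pack_c in the frame of rack between -0.0155 and 0.0045 m and y of red_pack_c in the frame of rack between -0.014 and 0.014 m and z of red_pack_c in the frame of rack between 0.059 and 0.073 m and angle between red_pack_c's own z axis and vertical between 0.14 and 0.38 rad and horizontal distance between clip_c and yellow_tray below 0.038 m and z of clip_c in the frame of yellow_tray below 0.03 m and angle between clip_c's own z axis and vertical below 0.2 rad and horizontal distance between jar_c and green_tray below 0.03 m and z of jar_c in the frame of green_tray below 0.038 m and angle between jar_c's own z axis and vertical below 0.15 rad and horizontal distance between grille_c and mount below 0.008 m and z of grille_c in the frame of mount between 0.0596 and 0.0716 m and angle between grille_c's own z axis and vertical below 0.4 rad and linear speed of each of silver_pack, red_pack, clip, grille, jar below 0.02 m/s); the robot touches nothing.
It also fails if it takes over 144 s, if anything falls off the work surface, if the arm or the gripper's body presses on something with over 40 N, if the wrist force passes 120 N, or if a joint passes its speed limit or range.

### The arm

A 7-joint arm with a two-finger parallel gripper is mounted at the origin on the work surface. World frame = base frame: x ahead of the robot, y to its left, z up, the work surface at z = 0. Lengths are in m, angles in rad, forces in N, time in s.
With the tool pointing down it reaches from about 0.425 to 0.875 m from the base axis. Payload 8.4 kg.
Tool frame: the origin (TCP) lies on the centre line of the jaws, within the pads' length; the fingertips stand 22 mm ahead of it and the grasp point (between the pads) lies 3 mm ahead of it; z points along the fingers, x is the direction in which the jaws open and shut, and the axes are right-handed (so a half turn about z gives the same grasp; the last joint's range is limited). The gripper opens to 87 mm and grips with 3 to 60 N. Pads are 19 mm wide; open, the fingers measure 117 mm over their backs; the gripper's body (75 mm by 190 mm) begins 51 mm behind the grasp point.
Start: joints at [-1.298, 0.333, 0.04, 1.465, -0.013, 1.343, -0.059], TCP at [0.236, 0.606, 0.245] pointing down, gripper open.
Joint ranges: [-2.58, 2.58], [-0.38, 2.09], [-1.3, 1.39], [0.25, 2.4], [-1.5, 4.64], [0.08, 2.09], [-2.65, 2.65]. Speed limits (rad/s): [2.22, 2.22, 2.79, 2.79, 3.14, 3.14, 3.14].

### API

Orientations are given as a unit quaternion [x, y, z, w].
In Python, from station import arm, read_camera, camera_model, spot_in, place_of gives the robot as it stands.
- The arm moves only by the tool send_rows, never from a script. Its argument "deltas" is a list that holds one entry, the list of rows, each a list of 4 numbers: the shift along the world's x, y, z in m, then the turn about the world's z in degrees. In form: [[[tx, ty, tz, turn], ...]]. A call has 1 to 8 rows; each row is the pose to reach, as a shift and turn from the pose commanded when the call began; what a row does not reach only later rows make up. A row lasts 1/10 s, in which the tool goes at most 50 mm and 8.59 degrees, less where a joint would pass 70% of its speed; a pose out of reach is approached as far as the arm can. A call with a gripper value outside its range is refused whole. "claw" is the opening, from 0 (shut) to 1 (fully open), set as the call begins (left out, the last holds). The fingers move at their own pace and stop on an object; "squeeze" is the grip in N (left out, the last holds). Time passes only in rows, so rows that repeat a pose let the fingers close. It gives the time, the measured TCP pose, the force and the opening at its end, in the units of the state.
- arm.observe(): the state, without advancing time (a new reading comes with each control period).
- read_camera(name): name is "side" or "top" or "wrist"; returns (picture, depth): 420x560x3 uint8, blue, green, red; 420x560 float32, m along the optical axis (not along the pixel's ray), 0 where there is no reading.
- camera_model(name): a dict with "mtx" (3x3 intrinsics, pixels), "cam_to_world" (4x4, takes a point from camera to world coordinates). Camera axes: x right, y up, looking along -z (the intrinsics and any distortion apply to the point x, -y, -z); pixel columns grow to the right and rows downward; lengths in m; the calibration is good to about 2 mm. A picture is of the moment at which its call begins: read the wrist's pose just before it. camera_model takes no time and is no camera call; for the wrist camera it gives the pose at the moment of the call.
- arm.hand_in(): hands the job in, once; it reports no verdict.
Trained networks look in the newest picture that a camera, given by its name, has taken for a name from the list of things; names that differ only in an ending like _2 or _b are one class to them, and where a whole thing is asked for, a point or a joint stands for the part that bears it (a point fixed in the world has none). Each returns a list of dicts, best first, with "confidence" (0 to 1); they miss things now and then, are a little off and sometimes report something else, mostly with a low value. They report only what shows in the picture. A call takes as long as a camera call.
- spot_in(camera, name): "location" ([x, y, z] in m, in the coordinates of the camera as it stood for that picture, good to about 4 mm: the middle of the surface that is visible of it).
- place_of(camera, name): "location" ([x, y, z] in m, in the coordinates of the camera as it stood for that picture, good to about 4 mm: a listed point, or the origin of a listed thing).
The state is a dict: "t": time; "joints": joint angles; "dq": joint speeds; "tau": joint torques, N m; "ee_pos": TCP position; "ee_rot": TCP orientation; "contact_force": force on the tool from outside, world axes, zero at the start; "torque": the same for the moment, N m; "finger_gap": finger opening in m.
Only numpy, scipy, OpenCV 4.12 (cv2) and the standard library are available. Lean on these libraries where they do the work, as an engineer would, in place of code of your own. Each camera call takes 0.05 s, during which the arm holds its last target.

## Working session

There is one attempt and no reset: what is moved stays moved. The work goes in short steps, Python scripts to look and compute and a tool call to move; the robot and the scene stay as the last step left them, time stands still between calls to the robot, and variables do not carry over. Pictures are saved under pics/ and viewed, and the job is handed in when it is done.

Besides the shell and the picture viewer there is one more tool, called in YAML: its name, and indented under it one key for each argument. send_rows: Moves the arm, as the interface text tells. Its arguments: {"type":"object","properties":{"deltas":{"type":"array"},"claw":{"type":"number"},"squeeze":{"type":"number"}},"required":["deltas"]}

```bash
ls; mkdir -p pics; cat > h.py <<'E'
import numpy as np, cv2
from station import arm, read_camera, camera_model, spot_in, place_of
def w(cam,p,M=None):
    M=camera_model(cam)['cam_to_world'] if M is None else M
    return (np.array(M)@np.r_[p,1])[:3]
def cloud(cam,d):
    m=camera_model(cam);K=np.array(m['mtx']);M=np.array(m['cam_to_world'])
    v,u=np.mgrid[:d.shape[0],:d.shape[1]]
    P=np.stack([(u-K[0,2])/K[0,0]*d,-(v-K[1,2])/K[1,1]*d,-d],-1)
    return P@M[:3,:3].T+M[:3,3]
E
python3 - <<'E'
from h import *
s=arm.observe();print(s['t'],s['ee_pos'],s['ee_rot'],s['finger_gap'])
for c in['top','side']:
    p,d=read_camera(c);cv2.imwrite(f'pics/{c}0.png',p);np.save(f'{c}0.npy',d)
    m=camera_model(c);print(c,np.round(m['cam_to_world'],3).tolist(),np.round(m['mtx'],1).tolist(), [k for k in m])
    for n in['silver_pack_c','red_pack_c','clip_c','grille_c','jar_c','rack','yellow_tray','green_tray','mount']:
        print(n,[(np.round(w(c,r['location']),3).tolist(),round(r['confidence'],2)) for r in place_of(c,n)[:3]])
print(arm.observe()['t'])
E
```

```text
pics
0.0 [0.23598814 0.60518804 0.24366639] [ 8.25617814e-01  5.64229186e-01 -6.32209994e-04  5.01086633e-04] 0.08764200569011663
top [[0.015, 0.985, -0.17, 0.41], [-1.0, 0.015, -0.006, -0.018], [-0.003, 0.17, 0.985, 0.968], [0.0, 0.0, 0.0, 1.0]] [[442.6, 0.0, 279.7], [0.0, 442.6, 207.2], [0.0, 0.0, 1.0]] ['mtx', 'cam_to_world']
silver_pack_c [([0.452, 0.165, 0.011], 0.72)]
red_pack_c [([0.461, 0.305, 0.016], 0.98)]
clip_c [([0.461, -0.147, 0.023], 0.74)]
grille_c [([0.451, -0.012, 0.039], 0.82)]
jar_c [([0.472, -0.299, 0.024], 0.71)]
rack []
yellow_tray [([0.662, 0.089, -0.001], 0.6)]
green_tray [([0.666, -0.235, -0.003], 0.77)]
mount [([0.639, -0.073, -0.003], 0.56)]
side [[0.99, 0.056, -0.129, 0.39], [-0.139, 0.521, -0.842, -0.993], [0.021, 0.852, 0.524, 0.695], [0.0, 0.0, 0.0, 1.0]] [[484.0, 0.0, 284.7], [0.0, 484.0, 212.9], [0.0, 0.0, 1.0]] ['mtx', 'cam_to_world']
silver_pack_c [([0.46, 0.164, 0.012], 0.57), ([0.46, -0.146, 0.022], 0.3)]
red_pack_c []
clip_c [([0.458, -0.147, 0.022], 0.85)]
grille_c [([0.449, -0.013, 0.038], 0.66)]
jar_c [([0.474, -0.299, 0.028], 0.74)]
rack [([0.648, 0.227, 0.0], 0.96)]
yellow_tray [([0.666, 0.089, 0.001], 0.79)]
green_tray [([0.668, -0.242, -0.001], 0.88)]
mount [([0.646, -0.074, 0.003], 0.55)]
1.0
```

View pics/top0.png

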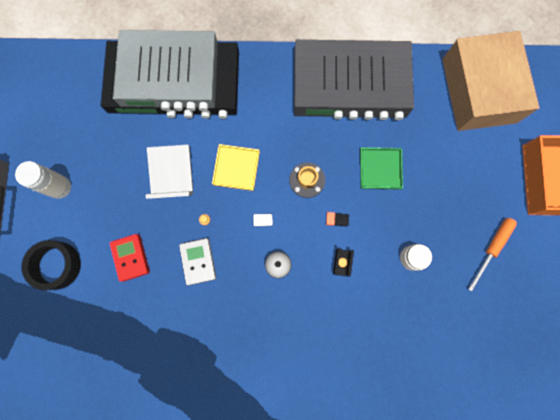

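View pics/side0.png

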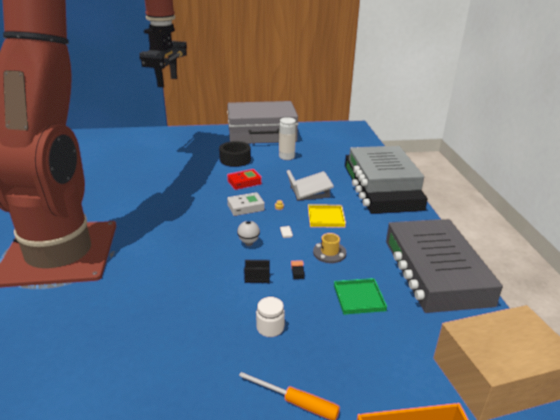

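The top view shows all parts: red pack (128,257), silver pack (197,262), ball (278,264), clip (343,262), jar (415,257), rack (170,170) with its stop on the near side, yellow tray (236,167), mount (307,178) and green tray (381,168). Small oddments lie between them. Next I'll get exact poses from the depth.

```bash
python3 - <<'E'
from h import *
p=cv2.imread('pics/top0.png');d=np.load('top0.npy');C=cloud('top',d)
big=cv2.resize(p[110:300,90:450],None,fx=2.2,fy=2.2,interpolation=cv2.INTER_CUBIC);cv2.imwrite('pics/top0z.png',big)
hsv=cv2.cvtColor(p,cv2.COLOR_BGR2HSV)
nb=~((hsv[...,0]>95)&(hsv[...,0]<130)&(hsv[...,1]>110))
def rect(n,u0,u1,v0,v1,zlo,zhi=0.2):
    m=np.zeros(d.shape,bool);m[v0:v1,u0:u1]=1
    m&=(C[...,2]>zlo)&(C[...,2]<zhi)&(d>0)
    q=C[m];(c,s,a)=cv2.minAreaRect((q[:,:2]*1000).astype(np.float32))
    print(n,len(q),'rect c',np.round(c,1),'size',np.round(s,1),'ang',round(a,1),'z',np.round(np.percentile(q[:,2],[5,50,95])*1000,1),'mean',np.round(q.mean(0)*1000,1))
rect('red',100,155,225,290,.016)
rect('silver',172,222,228,295,.016)
rect('ball',258,300,240,285,.015)
rect('clip',325,360,240,282,.015)
rect('jar',395,440,235,275,.040)
rect('yellow',205,268,135,195,.008,.02)
rect('green',352,412,138,195,.008,.02)
rect('mount',290,325,155,190,.035)
rect('flange',280,335,150,205,.004)
rect('rack',140,197,135,205,.012)
rect('odd1',190,218,205,230,.004)
rect('odd2',250,275,210,230,.004)
rect('odd3',322,352,208,230,.004)
E
```

```text
red 1246 rect c [459.5 308.9] size [88.5 62.9] ang 18.6 z [21.7 25.3 28.1] mean [458.6 307.7  25.1]
silver 1230 rect c [452.9 162.5] size [88.2 62.6] ang 13.4 z [22.4 25.2 28. ] mean [452.6 161.6  25.2]
ball 543 rect c [448.6  -9.6] size [52.  52.3] ang 1.2 z [37.7 53.1 61.5] mean [447.6  -9.8  51.9]
clip 248 rect c [ 456.  -147.5] size [34.4 55.4] ang 82.0 z [16.9 40.1 43.2] mean [ 455.8 -147.2   35.7]
jar 529 rect c [ 468.2 -298.5] size [49.7 51.2] ang 1.0 z [43.4 57.  60.2] mean [ 467.8 -296.5   55.4]
yellow 265 rect c [664.   88.1] size [92.5 92.5] ang 83.3 z [ 9.  12.4 15.3] mean [663.6  89.3  12.3]
green 268 rect c [ 666.9 -236.5] size [93.3 92.9] ang 89.7 z [ 8.6 12.3 15.6] mean [ 667.4 -239.8   12.3]
mount 131 rect c [638. -71.] size [41.7 41. ] ang 45.8 z [37.2 43.3 45.9] mean [637.4 -71.2  42.8]
flange 983 rect c [639.8 -75.1] size [112.3 108.7] ang 0.8 z [ 4.9  8.9 43.9] mean [636.2 -70.8  14.4]
rack 2114 rect c [643.4 230.7] size [116.3  91.4] ang 5.2 z [16.5 29.4 54.1] mean [646.7 230.   30.4]
odd1 97 rect c [547. 159.] size [36.  53.6] ang 73.6 z [ 7.7 13.8 21.1] mean [544.5 152.5  14.6]
odd2 190 rect c [545.4  25.1] size [33.3 37.5] ang 1.1 z [ 4.7  7.4 10.2] mean [546.   24.9   7.4]
odd3 284 rect c [ 547.1 -140.9] size [54.6 30.7] ang 85.2 z [ 9.5 16.4 19.2] mean [ 548.4 -137.6   15.8]
```

```bash
python3 - <<'E'
from h import *
p=cv2.imread('pics/side0.png');d=np.load('side0.npy')
C=cloud('top',np.load('top0.npy'))
print('table z',[np.round(C[v,u]*1000,1).tolist() for v,u in [(300,250),(240,240),(200,270),(150,335),(300,420)]])
# rack profile along column 170
for v in range(138,204,4): print(v,np.round(C[v,168]*1000,1))
for u in range(140,200,4): print(u,np.round(C[165,u]*1000,1))
E
```

```text
table z [[373.8, 48.1, 4.4], [501.8, 73.5, 2.7], [592.3, 9.7, 0.0], [710.5, -135.8, -1.9], [379.4, -314.8, 2.2]]
138 [734.  246.3  -3.4]
142 [723.  244.5   1. ]
146 [714.1 244.5  -0.8]
150 [693.2 233.7  36.8]
154 [684.5 233.5  35.8]
158 [675.  232.6  37.1]
162 [667.1 233.1  33.4]
166 [659.  233.5  30. ]
170 [650.5 233.4  28.1]
174 [642.5 234.   24. ]
178 [634.3 234.4  20.6]
182 [624.9 233.4  22.3]
186 [616.6 233.8  19. ]
190 [608.  233.7  17.4]
194 [591.  222.4  57.9]
198 [ 5.935e+02  2.372e+02 -2.000e-01]
202 [584.8 237.4  -2.6]
140 [6.683e+02 3.048e+02 3.000e-01]
144 [668.7 296.1  -0.7]
148 [661.3 278.2  27.5]
152 [659.8 267.6  33.4]
156 [660.7 259.7  30.7]
160 [660.7 250.9  30.9]
164 [660.4 241.7  32.5]
168 [660.8 233.2  31.6]
172 [661.1 224.6  30.8]
176 [661.5 216.1  29.8]
180 [662.3 207.9  27.5]
184 [661.4 198.3  31.2]
188 [661.9 189.8  29.8]
192 [670.8 188.   -2.9]
196 [670.6 178.7  -1.6]
```

View pics/top0z.png

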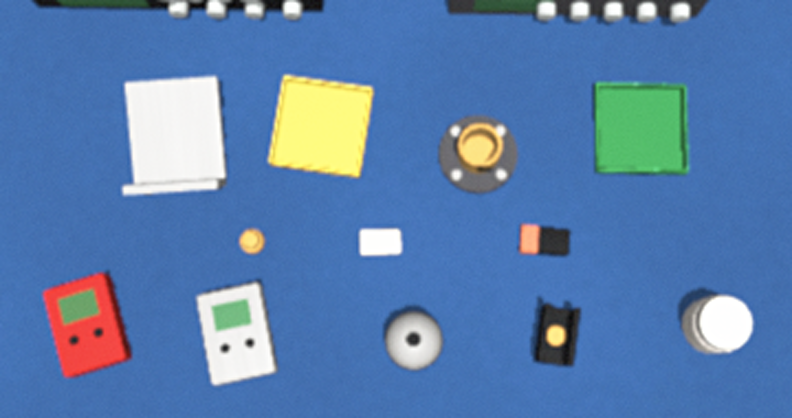

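Poses are consistent: silver at (453,163) with yaw 13.4°, and the rack origin near (647,230) with yaw about +5°. I'll move above the silver pack and check with the wrist camera.

send_rows:
  deltas:
    - [[0.022,-0.044,-0.005,7],[0.044,-0.088,-0.01,14],[0.066,-0.132,-0.02,21],[0.088,-0.176,-0.03,28],[0.11,-0.22,-0.04,34.7],[0.132,-0.264,-0.05,34.7],[0.154,-0.308,-0.06,34.7],[0.176,-0.352,-0.07,34.7]]
  claw: 1
  squeeze: 15

```text
t: 1.8
ee_pos: [0.4123, 0.2528, 0.1748]
ee_rot: [0.62, 0.785, 0.001, 0.0]
contact_force: [-0.1, 0.5, 0.5]
finger_gap: 0.0866
```

send_rows:
  deltas:
    - [[0.021,-0.045,0,0],[0.042,-0.09,0,0],[0.042,-0.09,0,0],[0.042,-0.09,0,0],[0.042,-0.09,0,0]]

```text
t: 2.3
ee_pos: [0.4532, 0.1658, 0.1749]
ee_rot: [0.619, 0.785, 0.0, -0.0]
contact_force: [-0.5, 0.7, -0.6]
finger_gap: 0.0866
```

```bash
cat >> h.py <<'E'
def st():
    s=arm.observe();q=s['ee_rot']
    print('t',round(s['t'],2),'tcp',np.round(np.array(s['ee_pos'])*1000,1),'jaw',round(np.degrees(np.arctan2(2*q[0]*q[1],q[0]**2-q[1]**2)),1),'F',np.round(s['contact_force'],1),'gap',round(s['finger_gap']*1000,1),'j',np.round(s['joints'],2))
E
python3 - <<'E'
from h import *
st()
p,d=read_camera('wrist');cv2.imwrite('pics/w1.png',p);np.save('w1.npy',d)
print(np.round(camera_model('wrist')['cam_to_world'],3).tolist())
C=cloud('wrist',d)
m=(C[...,2]>.018)&(C[...,2]<.035)&(d>0)&(abs(C[...,0]-.45)<.07)&(abs(C[...,1]-.163)<.07)
q=C[m];print(m.sum(),cv2.minAreaRect((q[:,:2]*1000).astype(np.float32)),q.mean(0))
E
```

```text
t 2.3 tcp [453.2 165.8 174.9] jaw 103.5 F [-0.5  0.7 -0.6] gap 86.6 j [-0.75  0.04  0.31  1.97 -0.01  1.14  1.38]
[[-0.234, -0.935, -0.268, 0.379], [0.972, -0.225, -0.064, 0.15], [-0.001, -0.275, 0.961, 0.315], [0.0, 0.0, 0.0, 1.0]]
6637 ((453.32611083984375, 163.24179077148438), (87.13819122314453, 62.28548812866211), 13.341263771057129) [0.45114513 0.16277469 0.02590532]
```

View pics/w1.png

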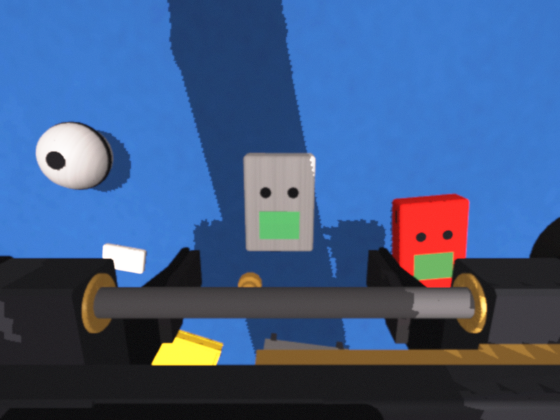

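The wrist view shows the silver pack squarely between the jaws at (280,200), and its depth agrees with the top camera. Descend and grip.

send_rows:
  deltas:
    - [[0,-0.0025,-0.04,0],[0,-0.0025,-0.08,0],[0,-0.0025,-0.115,0],[0,-0.0025,-0.135,0],[0,-0.0025,-0.145,0],[0,-0.0025,-0.145,0]]

```text
t: 2.95
ee_pos: [0.4527, 0.1627, 0.0289]
ee_rot: [0.619, 0.785, -0.001, -0.0]
contact_force: [0.1, 0.6, -0.1]
finger_gap: 0.0871
```

send_rows:
  deltas:
    - [[0,0,0,0],[0,0,0,0],[0,0,0,0],[0,0,0,0],[0,0,0,0]]
  claw: 0.5
  squeeze: 15

```text
t: 3.45
ee_pos: [0.454, 0.1623, 0.0305]
ee_rot: [0.62, 0.785, 0.001, 0.0]
contact_force: [-1.4, -0.6, 6.6]
finger_gap: 0.0622
```

send_rows:
  deltas:
    - [[0,0,0.02,0],[0,0,0.05,0],[0,0,0.09,0],[0,0,0.12,-4],[0,0,0.12,-8.3],[0,0,0.12,-8.3]]

```text
t: 4.05
ee_pos: [0.4539, 0.1623, 0.1506]
ee_rot: [0.675, 0.737, 0.001, 0.0]
contact_force: [-0.4, -0.1, -1.8]
finger_gap: 0.062
```

```bash
python3 - <<'E'
from h import *
for c in['top','side']:
    C=cloud(c,np.load(f'{c}0.npy')).reshape(-1,3)
    a=np.radians(5);R=np.array([[np.cos(a),np.sin(a)],[-np.sin(a),np.cos(a)]])
    m=(abs(C[:,0]-.647)<.09)&(abs(C[:,1]-.23)<.075)&(C[:,2]>.012)&(C[:,2]<.08)
    q=C[m];l=(q[:,:2]-[.647,.230])@R.T*1000
    z=q[:,2]*1000
    print(c,m.sum(),cv2.minAreaRect((q[:,:2]*1000).astype(np.float32)))
    for lo in range(-65,60,10):
        k=(l[:,0]>=lo)&(l[:,0]<lo+10)
        if k.sum()>5: print(lo+5,k.sum(),'y',np.round(np.percentile(l[k,1],[1,99]),1),'z',np.round(np.percentile(z[k],[5,50,95]),1))
E
```

```text
top 2114 ((643.4005737304688, 230.70994567871094), (116.3389663696289, 91.37860870361328), 5.157174587249756)
-60 137 y [-44.   44.8] z [51.5 54.5 57.7]
-50 65 y [-44.6  44. ] z [23.  52.  57.5]
-40 156 y [-43.1  45.1] z [13.  16.4 19.8]
-30 196 y [-44.1  44.5] z [15.7 18.8 21.4]
-20 197 y [-44.1  44.9] z [18.2 21.3 24.1]
-10 199 y [-43.7  44.5] z [20.9 24.1 27.4]
0 200 y [-44.   45.2] z [23.5 26.9 30.1]
10 193 y [-43.6  43.7] z [25.9 29.4 32.4]
20 198 y [-43.5  45.8] z [28.8 32.2 35.6]
30 203 y [-44.1  44.8] z [31.1 34.9 38.1]
40 195 y [-44.3  45. ] z [34.4 37.3 40.3]
50 175 y [-44.1  44.7] z [36.7 40.  42.9]
side 775 ((646.4483642578125, 230.30953979492188), (118.2026596069336, 99.50299835205078), 4.898715972900391)
-60 44 y [-48.5  47.3] z [44.7 55.6 59.3]
-50 83 y [-48.7  44. ] z [13.1 35.4 59.3]
-40 23 y [-48.8 -16. ] z [14.5 19.5 30.6]
-30 57 y [-46.7  46.5] z [17.9 21.4 23.9]
-20 62 y [-48.   40.1] z [19.6 23.8 26.8]
-10 70 y [-46.1  44.7] z [15.5 25.8 28.9]
0 74 y [-47.6  43.8] z [14.5 28.3 31.9]
10 63 y [-48.  44.] z [26.1 32.1 34.9]
20 70 y [-47.5  47.8] z [14.8 34.1 36.7]
30 68 y [-46.   43.8] z [16.2 36.5 39.4]
40 80 y [-46.6  45.2] z [14.4 39.3 42.5]
50 72 y [-45.9  44.6] z [20.1 41.8 45.4]
60 9 y [-43.3  35.5] z [39.7 42.5 44.7]
```

send_rows:
  deltas:
    - [[0.04,0.014,0,0],[0.08,0.028,0,0],[0.12,0.042,0,0],[0.16,0.056,0,0],[0.1965,0.068,0,0],[0.1965,0.068,-0.03,0],[0.1965,0.068,-0.06,0],[0.1965,0.068,-0.07,0]]

```text
t: 4.85
ee_pos: [0.6476, 0.2291, 0.0746]
ee_rot: [0.674, 0.739, -0.003, -0.001]
contact_force: [-1.1, 0.6, -1.4]
finger_gap: 0.062
```

```bash
python3 - <<'E'
from h import *
st()
p,d=read_camera('side');cv2.imwrite('pics/s2.png',cv2.resize(p[130:260,200:420],None,fx=3.5,fy=3.5))
p,d=read_camera('top');cv2.imwrite('pics/t2.png',cv2.resize(p[110:300,90:300],None,fx=3,fy=3))
st()
E
```

```text
t 4.85 tcp [647.6 229.1  74.6] jaw 95.2 F [-1.1  0.6 -1.4] gap 62.0 j [-0.65  0.55  0.33  1.55 -0.2   1.08  1.4 ]
t 4.95 tcp [648.4 229.4  77.2] jaw 95.2 F [ 0.8  0.3 -0.8] gap 61.8 j [-0.65  0.55  0.33  1.55 -0.2   1.08  1.4 ]
```

View pics/s2.png

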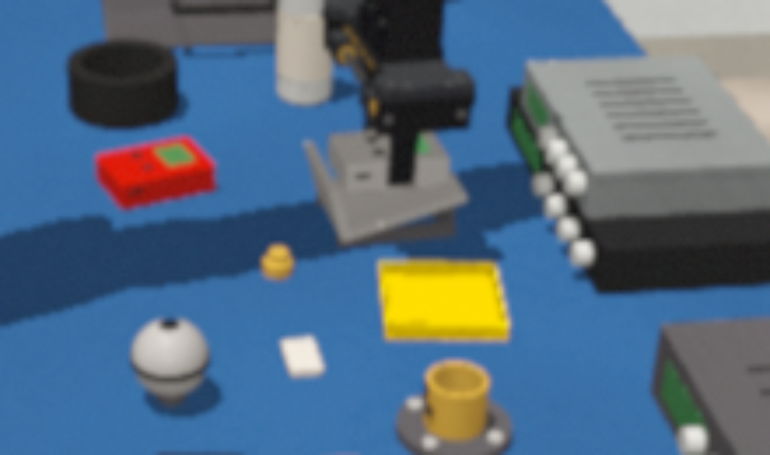

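The pack (≈390,165 in the zoom) hangs just above the board, clear of the stop. I'll press down gently so it tilts in the grip.

send_rows:
  deltas:
    - [[0,0.001,-0.004,0],[0,0.001,-0.008,0],[0,0.001,-0.011,0],[0,0.001,-0.014,0],[0,0.001,-0.016,0],[0,0.001,-0.018,0],[0,0.001,-0.018,0]]
  squeeze: 5

```text
t: 5.65
ee_pos: [0.6501, 0.2312, 0.0616]
ee_rot: [0.675, 0.738, -0.0, -0.0]
contact_force: [-0.2, -0.6, -0.5]
finger_gap: 0.0617
```

```bash
python3 - <<'E'
from h import *
p,d=read_camera('side');cv2.imwrite('pics/s3.png',cv2.resize(p[130:260,200:420],None,fx=3.5,fy=3.5))
st()
E
```

```text
t 5.7 tcp [650.2 231.1  61.7] jaw 95.1 F [-0.4 -0.2 -1. ] gap 62.0 j [-0.64  0.57  0.33  1.56 -0.2   1.05  1.4 ]
```

View pics/s3.png

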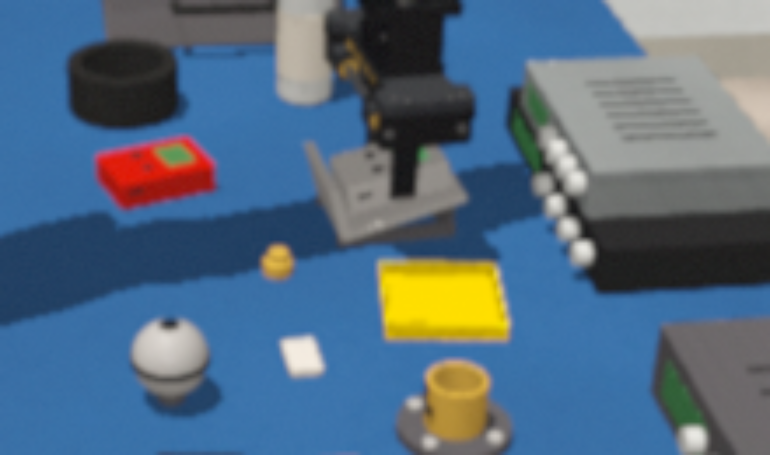

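The pack has tilted flush with the board, so release it and rise.

send_rows:
  deltas:
    - [[0,0,0,0],[0,0,0,0],[0,0,0,0],[0,0,0,0],[0,0,0.03,0],[0,0,0.07,0],[0,0.03,0.1,0],[-0.03,0.06,0.11,0]]
  claw: 1

```text
t: 6.5
ee_pos: [0.6242, 0.2901, 0.176]
ee_rot: [0.677, 0.736, 0.003, 0.002]
contact_force: [0.3, 1.3, 0.0]
finger_gap: 0.087
```

send_rows:
  deltas:
    - [[-0.05,0.01,0,3],[-0.09,0.015,0,8],[-0.12,0.018,0,13],[-0.13,0.018,0,13.5],[-0.13,0.018,0,13.5],[-0.13,0.018,0,13.5]]

```text
t: 7.1
ee_pos: [0.4914, 0.3087, 0.1721]
ee_rot: [0.584, 0.811, 0.0, 0.0]
contact_force: [0.2, -1.3, -0.3]
finger_gap: 0.0869
```

```bash
cat >> h.py <<'E'
def rackpts(c,d,zlo=.045):
    C=cloud(c,d).reshape(-1,3)
    a=np.radians(5);R=np.array([[np.cos(a),np.sin(a)],[-np.sin(a),np.cos(a)]])
    l=(C[:,:2]-[.647,.2305])@R.T*1000
    return np.c_[l,C[:,2]*1000]
E
python3 - <<'E'
from h import *
st()
p,d=read_camera('top');np.save('t4.npy',d);cv2.imwrite('pics/t4.png',cv2.resize(p[110:300,90:300],None,fx=3,fy=3))
print([(np.round((w('top',r['location'])),3),r['confidence']) for r in place_of('top','silver_pack_c')[:2]])
l=rackpts('top',d)
for lo in range(-60,60,8):
    k=(l[:,0]>=lo)&(l[:,0]<lo+8)&(abs(l[:,1])<60)&(l[:,2]>lo*.27+40)&(l[:,2]<100)
    if k.sum()>5: print(lo+4,k.sum(),'y',np.round(np.percentile(l[k,1],[2,98]),1),'z',np.round(np.median(l[k,2]),1),'x',np.round(l[k,0].max(),1))
E
```

```text
t 7.1 tcp [491.4 308.7 172.1] jaw 108.5 F [ 0.2 -1.3 -0.3] gap 86.9 j [-0.87  0.24  0.27  1.75 -0.07  1.16  1.31]
[(array([0.649, 0.233, 0.038]), 0.95)]
-56 144 y [-44.7  41.8] z 54.7 x -52.0
-48 18 y [-44.3  42.4] z 37.4 x -46.2
-40 109 y [-29.2  30.2] z 42.5 x -36.1
-32 118 y [-30.2  29. ] z 45.0 x -28.0
-24 116 y [-30.2  30.4] z 47.4 x -20.1
-16 116 y [-29.7  29.9] z 49.3 x -12.2
-8 112 y [-30.2  29.4] z 51.1 x -4.0
0 121 y [-30.1  30.1] z 53.5 x 3.9
8 114 y [-30.   29.4] z 55.5 x 11.9
16 123 y [-30.2  29.5] z 57.7 x 19.9
24 111 y [-30.3  29.9] z 59.7 x 28.0
32 125 y [-29.9  29.3] z 61.8 x 35.9
40 78 y [-30.   30.1] z 63.2 x 43.6
```

View pics/t4.png

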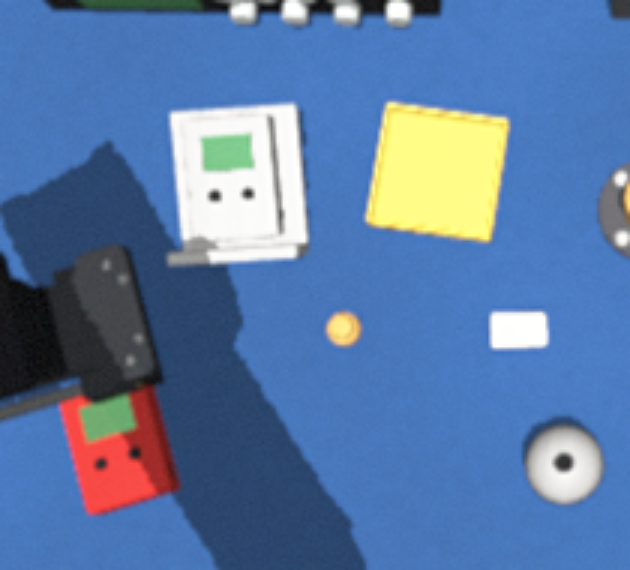

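Silver lies flat and centred (y ±30 in the rack frame), square, about 5 mm from the stop, which is within tolerance. Now the red pack, measured first with the wrist camera.

```bash
python3 - <<'E'
from h import *
st()
p,d=read_camera('wrist');C=cloud('wrist',d)
m=(C[...,2]>.018)&(C[...,2]<.035)&(d>0)&(abs(C[...,0]-.46)<.07)&(abs(C[...,1]-.307)<.065)
q=C[m];print(m.sum(),cv2.minAreaRect((q[:,:2]*1000).astype(np.float32)),q.mean(0))
E
```

```text
t 7.2 tcp [491.6 308.4 171.8] jaw 108.4 F [1.  0.5 0.2] gap 86.7 j [-0.87  0.24  0.27  1.75 -0.07  1.16  1.32]
7326 ((459.9749755859375, 310.26348876953125), (88.38095092773438, 62.17254638671875), 18.51932144165039) [0.45768475 0.30937561 0.02586271]
```

send_rows:
  deltas:
    - [[-0.0315,0.001,0,0],[-0.0315,0.001,-0.04,0],[-0.0315,0.001,-0.08,0],[-0.0315,0.001,-0.115,0],[-0.0315,0.001,-0.135,0],[-0.0315,0.001,-0.142,0],[-0.0315,0.001,-0.142,0]]

```text
t: 7.95
ee_pos: [0.4589, 0.3095, 0.029]
ee_rot: [0.584, 0.812, -0.001, 0.0]
contact_force: [0.4, 0.8, -0.4]
finger_gap: 0.087
```

send_rows:
  deltas:
    - [[0,0,0,0],[0,0,0,0],[0,0,0,0],[0,0,0,0],[0,0,0,0]]
  claw: 0.5
  squeeze: 15

```text
t: 8.45
ee_pos: [0.459, 0.3102, 0.0305]
ee_rot: [0.584, 0.812, 0.0, 0.0]
contact_force: [-0.8, -1.3, 5.7]
finger_gap: 0.0621
```

send_rows:
  deltas:
    - [[0,0,0.02,0],[0,0,0.05,0],[0,0,0.09,0],[0,0,0.13,-4],[0,0,0.13,-11],[0,0,0.13,-13.5],[0,0,0.13,-13.5]]

```text
t: 9.15
ee_pos: [0.4584, 0.3102, 0.1599]
ee_rot: [0.675, 0.738, 0.0, -0.0]
contact_force: [0.9, 0.2, -1.4]
finger_gap: 0.062
```

```bash
python3 - <<'E'
from h import *
st()
E
```

```text
t 9.15 tcp [458.4 310.2 159.9] jaw 95.1 F [ 0.9  0.2 -1.4] gap 62.0 j [-0.93  0.2   0.29  1.82 -0.06  1.13  1.04]
```

send_rows:
  deltas:
    - [[0.04,-0.018,0,0],[0.08,-0.036,0,0],[0.12,-0.053,0,0],[0.16,-0.07,0,0],[0.181,-0.08,0,0],[0.181,-0.08,-0.025,0],[0.181,-0.08,-0.05,0],[0.181,-0.08,-0.06,0]]

```text
t: 9.95
ee_pos: [0.638, 0.2294, 0.0964]
ee_rot: [0.675, 0.738, -0.002, -0.001]
contact_force: [-1.0, 0.2, -1.0]
finger_gap: 0.0618
```

```bash
python3 - <<'E'
from h import *
p,d=read_camera('side');cv2.imwrite('pics/s5.png',cv2.resize(p[130:260,200:420],None,fx=3.5,fy=3.5))
st()
E
```

```text
t 10.0 tcp [637.7 229.6  95.9] jaw 95.2 F [-1.1 -1.1 -1.9] gap 62.1 j [-0.67  0.52  0.35  1.56 -0.19  1.1   1.39]
```

View pics/s5.png

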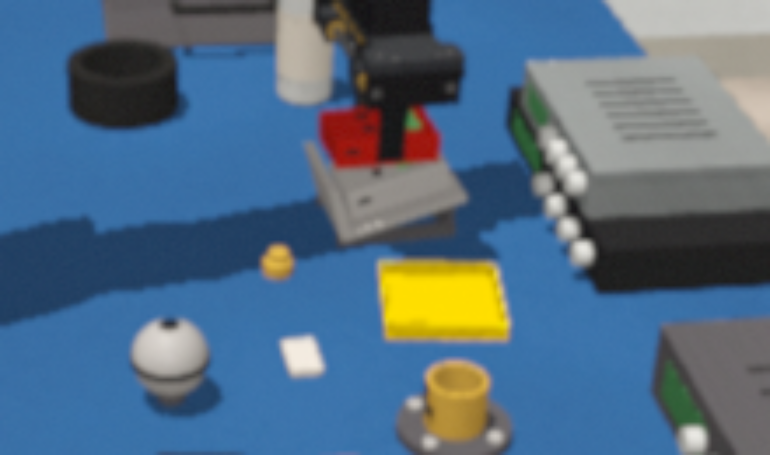

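send_rows:
  deltas:
    - [[0,0,-0.003,0],[0,0,-0.006,0],[0,0,-0.009,0],[0,0,-0.012,0],[0,0,-0.014,0],[0,0,-0.015,0],[0,0,-0.015,0]]
  squeeze: 5

```text
t: 10.7
ee_pos: [0.6397, 0.2302, 0.0847]
ee_rot: [0.675, 0.738, 0.0, 0.0]
contact_force: [-0.2, 0.8, -1.3]
finger_gap: 0.0617
```

```bash
python3 - <<'E'
from h import *
p,d=read_camera('side');cv2.imwrite('pics/s6.png',cv2.resize(p[130:260,200:420],None,fx=3.5,fy=3.5))
st()
E
```

```text
t 10.75 tcp [639.8 230.1  84.8] jaw 95.1 F [-0.6 -0.8 -1.6] gap 61.9 j [-0.67  0.53  0.35  1.57 -0.2   1.08  1.39]
```

View pics/s6.png

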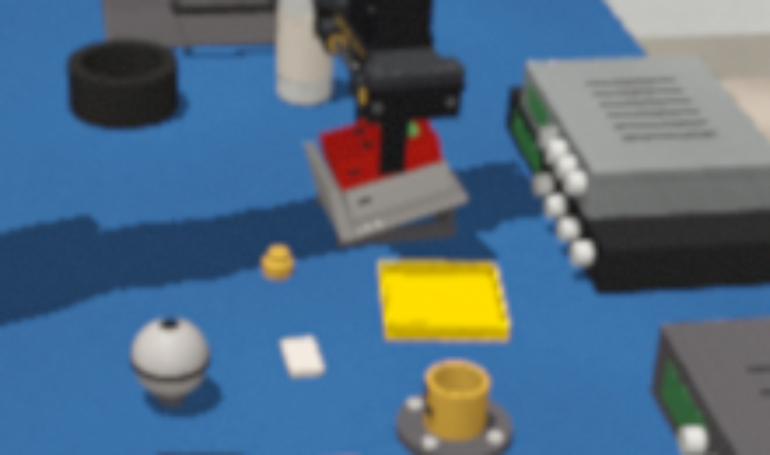

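The red pack is tilted onto the silver one. Release, rise and head for the ball.

send_rows:
  deltas:
    - [[0,0,0,0],[0,0,0,0],[0,0,0,0],[0,0,0,0],[0,0,0.03,0],[0,0,0.07,0],[0,-0.03,0.1,0],[-0.03,-0.06,0.1,0]]
  claw: 1

```text
t: 11.55
ee_pos: [0.6137, 0.1698, 0.1896]
ee_rot: [0.675, 0.738, 0.004, 0.003]
contact_force: [0.2, -1.7, -0.2]
finger_gap: 0.0868
```

send_rows:
  deltas:
    - [[-0.035,-0.03,0,0],[-0.07,-0.06,0,0],[-0.105,-0.09,0,0],[-0.14,-0.12,0,0],[-0.16,-0.15,0,0],[-0.16,-0.182,0,0],[-0.16,-0.182,0,0],[-0.16,-0.182,0,0]]

```text
t: 12.35
ee_pos: [0.4498, -0.0122, 0.1852]
ee_rot: [0.676, 0.737, 0.001, 0.0]
contact_force: [-0.7, -0.4, 0.0]
finger_gap: 0.087
```

```bash
python3 - <<'E'
from h import *
st()
p,d=read_camera('top');np.save('t7.npy',d);cv2.imwrite('pics/t7.png',cv2.resize(p[110:300,90:340],None,fx=3,fy=3))
print([(np.round((w('top',r['location'])),3),r['confidence']) for r in place_of('top','red_pack_c')[:2]])
l=rackpts('top',d)
for lo in range(-60,60,8):
    k=(l[:,0]>=lo)&(l[:,0]<lo+8)&(abs(l[:,1])<60)&(l[:,2]>lo*.27+40)&(l[:,2]<120)
    if k.sum()>5: print(lo+4,k.sum(),'y',np.round(np.percentile(l[k,1],[2,98]),1),'z',np.round(np.median(l[k,2]),1),'x',np.round(l[k,0].min(),1),np.round(l[k,0].max(),1))
p,d=read_camera('wrist');cv2.imwrite('pics/w7.png',p);C=cloud('wrist',d)
m=(C[...,2]>.012)&(C[...,2]<.08)&(d>0)&(abs(C[...,0]-.449)<.04)&(abs(C[...,1]+.011)<.04)
q=C[m];A=np.c_[2*q,np.ones(len(q))];s=np.linalg.lstsq(A,(q**2).sum(1),rcond=None)[0];print('sphere',s[:3],np.sqrt(s[3]+s[:3]@s[:3]))
C=cloud('top',np.load('top0.npy'))
m=(C[...,2]>.04)&(C[...,2]<.08)&(abs(C[...,0]-.449)<.04)&(abs(C[...,1]+.011)<.04)
q=C[m];A=np.c_[2*q,np.ones(len(q))];s=np.linalg.lstsq(A,(q**2).sum(1),rcond=None)[0];print('sphere',s[:3],np.sqrt(s[3]+s[:3]@s[:3]))
E
```

```text
t 12.35 tcp [449.8 -12.2 185.2] jaw 95.0 F [-0.7 -0.4  0. ] gap 87.0 j [-0.58 -0.06  0.49  2.03  0.03  1.17  1.56]
[(array([0.64 , 0.225, 0.068]), 0.78)]
-56 167 y [-44.6  41.8] z 55.3 x -60.0 -52.1
-48 144 y [-39.9  29.8] z 67.4 x -52.0 -44.0
-40 131 y [-30.4  29.5] z 69.5 x -43.9 -36.0
-32 134 y [-30.6  30. ] z 71.7 x -36.0 -28.0
-24 131 y [-30.3  28.9] z 74.0 x -27.9 -20.1
-16 133 y [-30.2  30. ] z 75.9 x -19.9 -12.0
-8 135 y [-30.6  29.6] z 78.3 x -11.9 -4.1
0 130 y [-30.4  29.1] z 80.7 x -3.8 4.0
8 130 y [-30.2  29.8] z 82.6 x 4.1 11.9
16 139 y [-30.4  28.9] z 84.6 x 12.0 20.0
24 132 y [-30.1  30.6] z 86.7 x 20.0 28.0
32 64 y [-30.3  27.7] z 86.7 x 28.0 35.7
40 32 y [-30.3  27.2] z 62.6 x 36.4 43.7
sphere [ 0.44934149 -0.00908666  0.03517826] 0.02672618464345766
sphere [ 0.44830704 -0.0097255   0.03625808] 0.02565713828130738
```

View pics/t7.png

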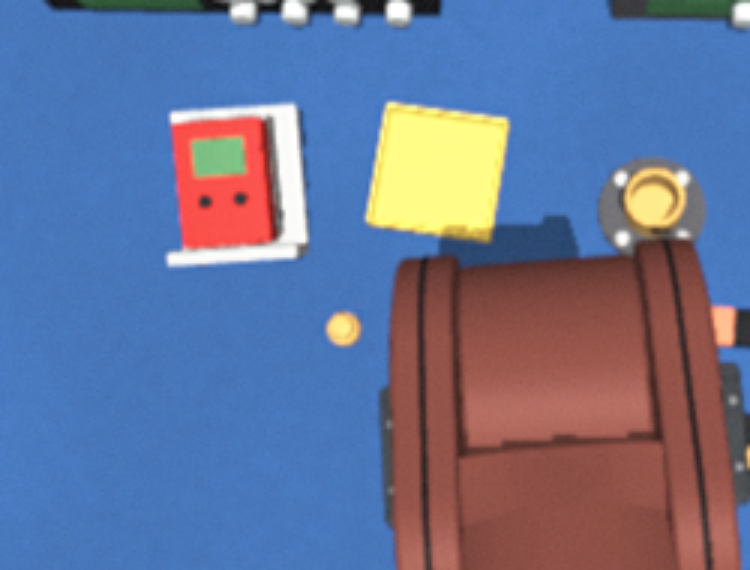

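View pics/w7.png

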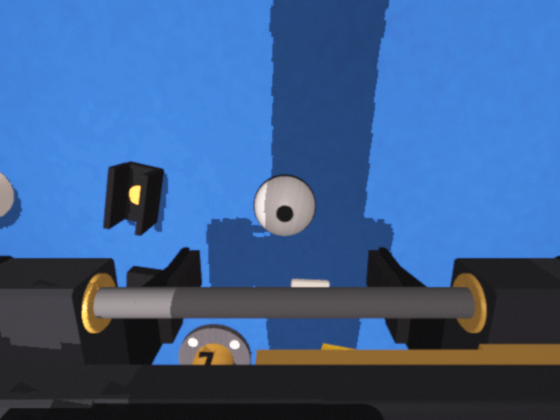

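Red is on silver, square and centred, about 4 mm from the stop. The ball's sphere centre is (449,−9.5,35.5) from both cameras. I'll fit the mount rim and then grasp.

```bash
python3 - <<'E'
from h import *
for c in['top','side']:
    C=cloud(c,np.load(f'{c}0.npy')).reshape(-1,3)
    m=(C[:,2]>.0395)&(C[:,2]<.052)&(np.hypot(C[:,0]-.64,C[:,1]+.072)<.04)
    q=C[m];print(c,m.sum(),q.mean(0),cv2.minEnclosingCircle((q[:,:2]*1000).astype(np.float32)))
    m=(C[:,2]>.004)&(C[:,2]<.014)&(np.hypot(C[:,0]-.64,C[:,1]+.072)<.046)
    q=C[m];print(c,'flange',m.sum(),np.percentile(q,[1,50,99],axis=0).round(4).tolist())
from scipy.optimize import least_squares
E
```

```text
top 118 [ 0.63768756 -0.07134356  0.04337655] ((637.9133911132812, -70.84777069091797), 21.669479370117188)
top flange 749 [[0.6008, -0.1096, 0.0043], [0.6359, -0.0699, 0.008], [0.6756, -0.0341, 0.0137]]
side 131 [ 0.6407756  -0.07479398  0.04450103] ((640.8814086914062, -73.61425018310547), 23.015335083007812)
side flange 365 [[0.6017, -0.1141, 0.0042], [0.634, -0.0903, 0.0099], [0.6803, -0.0403, 0.0138]]
```

send_rows:
  deltas:
    - [[-0.001,0.0025,-0.04,0],[-0.001,0.0025,-0.08,0],[-0.001,0.0025,-0.115,0],[-0.001,0.0025,-0.135,0],[-0.001,0.0025,-0.147,0],[-0.001,0.0025,-0.147,0]]

```text
t: 13.1
ee_pos: [0.4479, -0.009, 0.0366]
ee_rot: [0.675, 0.738, -0.001, -0.001]
contact_force: [0.1, 0.2, -0.2]
finger_gap: 0.0867
```

send_rows:
  deltas:
    - [[0,0,0,0],[0,0,0,0],[0,0,0,0],[0,0,0,0],[0,0,0,0],[0,0,0,0]]
  claw: 0.4
  squeeze: 15

```text
t: 13.7
ee_pos: [0.4489, -0.0094, 0.0381]
ee_rot: [0.675, 0.738, 0.0, 0.0]
contact_force: [0.4, -0.3, 2.3]
finger_gap: 0.0533
```

send_rows:
  deltas:
    - [[0,0,0.02,0],[0,0,0.05,0],[0,0,0.09,0],[0,0,0.1,0],[0,0,0.1,0]]

```text
t: 14.2
ee_pos: [0.4497, -0.0091, 0.1392]
ee_rot: [0.675, 0.738, 0.002, 0.001]
contact_force: [-0.1, 0.1, -1.8]
finger_gap: 0.0529
```

send_rows:
  deltas:
    - [[0.035,-0.012,0,0],[0.075,-0.025,0,0],[0.115,-0.038,0,0],[0.15,-0.05,0,0],[0.1895,-0.0627,0,0],[0.1895,-0.0627,-0.03,0],[0.1895,-0.0627,-0.03,0],[0.1895,-0.0627,-0.03,0]]

```text
t: 15.0
ee_pos: [0.6364, -0.0721, 0.1058]
ee_rot: [0.675, 0.738, -0.002, -0.001]
contact_force: [0.3, 0.0, 0.5]
finger_gap: 0.053
```

```bash
python3 - <<'E'
from h import *
st()
p,d=read_camera('side');cv2.imwrite('pics/s8.png',cv2.resize(p[170:290,230:430],None,fx=3.5,fy=3.5,interpolation=cv2.INTER_CUBIC))
C=cloud('side',d)
m=(C[...,2]>.075)&(C[...,2]<.14)&(d>0)&(abs(C[...,0]-.639)<.03)&(abs(C[...,1]+.072)<.035)
sat=cv2.cvtColor(p,cv2.COLOR_BGR2HSV)
m&=(sat[...,1]<50)&(sat[...,2]>110)
q=C[m];A=np.c_[2*q,np.ones(len(q))];s=np.linalg.lstsq(A,(q**2).sum(1),rcond=None)[0];print('sphere',len(q),s[:3],np.sqrt(s[3]+s[:3]@s[:3]))
print([(np.round((w('side',r['location'])),3),r['confidence']) for n in('grille_c','mount') for r in place_of('side',n)[:1]])
E
```

```text
t 15.0 tcp [636.4 -72.1 105.8] jaw 95.1 F [0.3 0.  0.5] gap 53.0 j [-0.39  0.46  0.56  1.67 -0.27  1.09  1.91]
sphere 99 [ 0.63510077 -0.07558316  0.10586912] 0.022987594748411274
[(array([ 0.637, -0.074,  0.106]), 0.51), (array([ 0.643, -0.076,  0.001]), 0.86)]
```

View pics/s8.png

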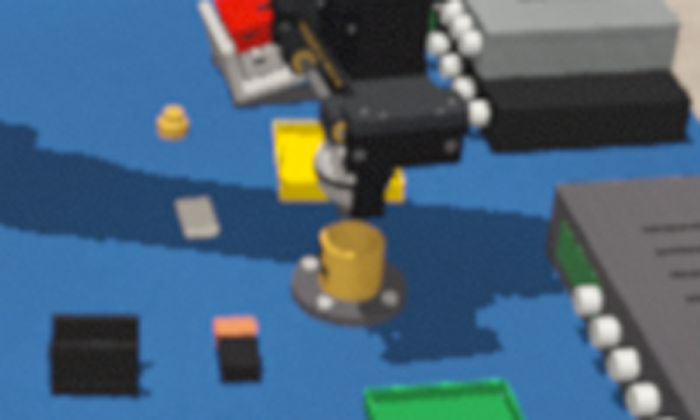

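Ball hangs upright about 2–3 mm short in x of the mount axis. I'll correct this and lower it slowly.

send_rows:
  deltas:
    - [[0.002,0,0,0],[0.002,0,-0.01,0],[0.002,0,-0.02,0],[0.002,0,-0.026,0],[0.002,0,-0.031,0],[0.002,0,-0.034,0],[0.002,0,-0.034,0]]

```text
t: 15.85
ee_pos: [0.6398, -0.0721, 0.0732]
ee_rot: [0.675, 0.738, -0.0, -0.0]
contact_force: [-0.8, -0.1, -0.9]
finger_gap: 0.0527
```

```bash
python3 - <<'E'
from h import *
p,d=read_camera('side');cv2.imwrite('pics/s9.png',cv2.resize(p[170:290,230:430],None,fx=3.5,fy=3.5,interpolation=cv2.INTER_CUBIC))
st()
E
```

```text
t 15.9 tcp [640.1 -72.2  73.7] jaw 95.1 F [ 0.3 -0.6 -0.3] gap 53.5 j [-0.37  0.5   0.54  1.68 -0.29  1.04  1.93]
```

View pics/s9.png

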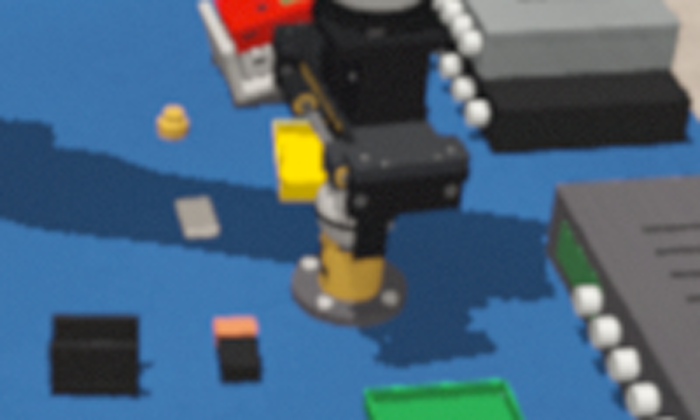

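send_rows:
  deltas:
    - [[0,0,-0.0015,0],[0,0,-0.003,0],[0,0,-0.0045,0],[0,0,-0.0045,0]]
  squeeze: 5

```text
t: 16.3
ee_pos: [0.64, -0.0721, 0.0692]
ee_rot: [0.675, 0.738, -0.0, -0.0]
contact_force: [-1.5, 0.1, 0.2]
finger_gap: 0.0534
```

send_rows:
  deltas:
    - [[0,0,0,0],[0,0,0,0],[0,0,0,0],[0,0,0,0],[0,0,0.03,0],[0,0,0.07,0],[-0.02,-0.01,0.1,0],[-0.05,-0.03,0.11,0]]
  claw: 1

```text
t: 17.1
ee_pos: [0.5922, -0.101, 0.1825]
ee_rot: [0.674, 0.739, 0.002, 0.002]
contact_force: [-0.0, 0.1, 0.5]
finger_gap: 0.0867
```

send_rows:
  deltas:
    - [[-0.04,-0.015,0,-4],[-0.08,-0.03,0,-9],[-0.12,-0.045,0,-13],[-0.125,-0.046,0,-13],[-0.125,-0.046,0,-13],[-0.125,-0.046,0,-13]]

```text
t: 17.7
ee_pos: [0.4662, -0.1475, 0.1797]
ee_rot: [0.754, 0.657, 0.001, 0.0]
contact_force: [0.1, 0.2, -0.1]
finger_gap: 0.0871
```

```bash
python3 - <<'E'
from h import *
st()
p,d=read_camera('side');cv2.imwrite('pics/s10.png',cv2.resize(p[170:290,230:430],None,fx=3.5,fy=3.5,interpolation=cv2.INTER_CUBIC))
C=cloud('side',d)
m=(C[...,2]>.05)&(C[...,2]<.14)&(d>0)&(abs(C[...,0]-.639)<.04)&(abs(C[...,1]+.072)<.045)
q=C[m];A=np.c_[2*q,np.ones(len(q))];s=np.linalg.lstsq(A,(q**2).sum(1),rcond=None)[0];print('sphere',len(q),s[:3],np.sqrt(s[3]+s[:3]@s[:3]))
p,d=read_camera('wrist');cv2.imwrite('pics/w10.png',p);C=cloud('wrist',d)
m=(C[...,2]>.012)&(C[...,2]<.06)&(d>0)&(abs(C[...,0]-.457)<.05)&(abs(C[...,1]+.147)<.05)
q=C[m];print(m.sum(),cv2.minAreaRect((q[:,:2]*1000).astype(np.float32)),q.mean(0))
E
```

```text
t 17.7 tcp [ 466.2 -147.5  179.7] jaw 82.2 F [ 0.1  0.2 -0.1] gap 87.1 j [-0.45  0.04  0.68  1.96 -0.03  1.15  1.68]
sphere 414 [ 0.64077366 -0.07356242  0.06886298] 0.02586555724044183
1861 ((457.18157958984375, -147.20938110351562), (33.96516036987305, 56.280364990234375), 82.7352294921875) [ 0.45547406 -0.14724991  0.02855619]
```

View pics/s10.png

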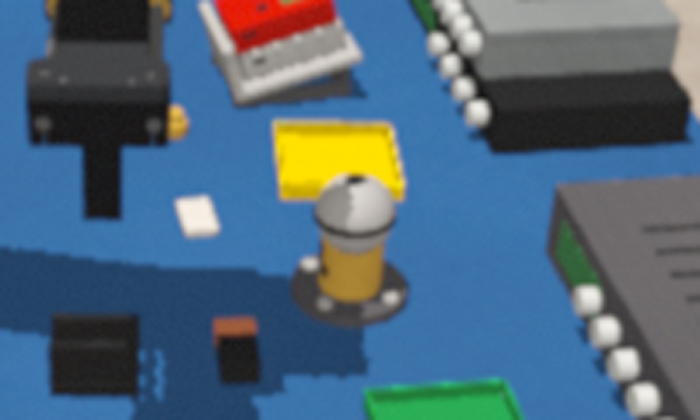

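View pics/w10.png

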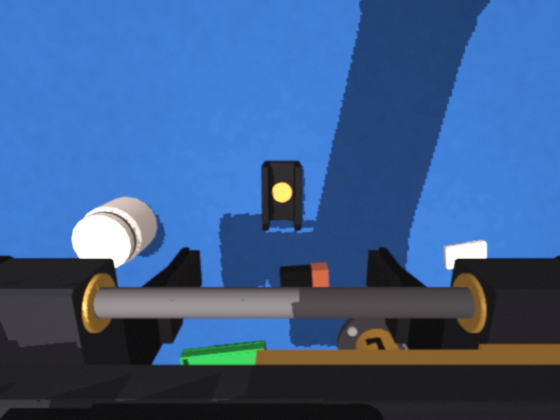

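The ball is seated upright at (641,−74,69 by the side camera, which reads about 2 mm high). The clip sits square between the jaws in the wrist view at (282,195). Grip it high enough that the fingertips stay above the tray walls.

send_rows:
  deltas:
    - [[-0.009,0,-0.04,0.5],[-0.009,0,-0.08,0.5],[-0.009,0,-0.115,0.5],[-0.009,0,-0.132,0.5],[-0.009,0,-0.142,0.5],[-0.009,0,-0.142,0.5]]

```text
t: 18.4
ee_pos: [0.4559, -0.148, 0.0362]
ee_rot: [0.751, 0.66, -0.001, -0.001]
contact_force: [-0.2, 0.1, 1.2]
finger_gap: 0.0868
```

send_rows:
  deltas:
    - [[0,0,0,0],[0,0,0,0],[0,0,0,0],[0,0,0,0],[0,0,0,0],[0,0,0,0],[0,0,0,0],[0,0,0,0]]
  claw: 0.2
  squeeze: 12

```text
t: 19.2
ee_pos: [0.4561, -0.1481, 0.0373]
ee_rot: [0.751, 0.66, 0.0, 0.0]
contact_force: [-1.1, -0.5, 0.5]
finger_gap: 0.0335
```

send_rows:
  deltas:
    - [[0,0,0.02,0],[0,0,0.06,0],[0,0,0.1,0],[0,0,0.135,0],[0,0,0.135,0]]

```text
t: 19.7
ee_pos: [0.4585, -0.1488, 0.1766]
ee_rot: [0.751, 0.66, 0.003, 0.002]
contact_force: [0.8, -0.2, -1.0]
finger_gap: 0.0337
```

```bash
python3 - <<'E'
from h import *
st()
E
```

```text
t 19.7 tcp [ 458.5 -148.8  176.6] jaw 82.6 F [ 0.8 -0.2 -1. ] gap 33.7 j [-0.47  0.02  0.71  1.98 -0.01  1.14  1.69]
```

send_rows:
  deltas:
    - [[0.026,0.03,0,0],[0.052,0.06,0,0],[0.078,0.09,0,0],[0.104,0.12,0,0],[0.13,0.15,0,0],[0.156,0.18,0,0],[0.182,0.21,0,0],[0.2075,0.2366,0,0]]

```text
t: 20.5
ee_pos: [0.6641, 0.0905, 0.1708]
ee_rot: [0.751, 0.66, -0.001, -0.001]
contact_force: [-0.0, -0.5, -0.0]
finger_gap: 0.0339
```

send_rows:
  deltas:
    - [[0,0,0,0],[0,0,-0.04,0],[0,0,-0.08,0],[0,0,-0.11,0],[0,0,-0.115,0],[0,0,-0.115,0]]

```text
t: 21.1
ee_pos: [0.6629, 0.0879, 0.0564]
ee_rot: [0.751, 0.66, -0.001, -0.0]
contact_force: [-0.2, -0.1, 0.2]
finger_gap: 0.0343
```

```bash
python3 - <<'E'
from h import *
p,d=read_camera('side');cv2.imwrite('pics/s11.png',cv2.resize(p[170:290,230:430],None,fx=3.5,fy=3.5,interpolation=cv2.INTER_CUBIC))
st()
E
```

```text
t 21.15 tcp [664.   88.1  58. ] jaw 82.6 F [ 1.1 -0.2 -0.1] gap 34.1 j [-0.58  0.56  0.51  1.62 -0.31  1.03  1.47]
```

View pics/s11.png

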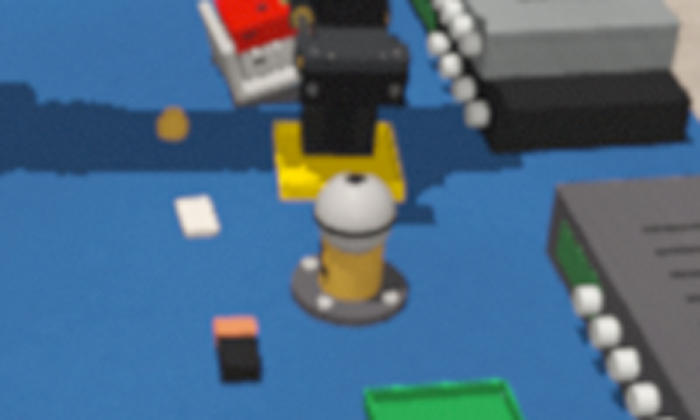

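send_rows:
  deltas:
    - [[0,0,-0.006,0],[0,0,-0.011,0],[0,0,-0.015,0],[0,0,-0.018,0],[0,0,-0.018,0]]

```text
t: 21.65
ee_pos: [0.664, 0.0885, 0.0397]
ee_rot: [0.751, 0.66, 0.0, 0.0]
contact_force: [-0.7, -0.3, 1.7]
finger_gap: 0.0343
```

send_rows:
  deltas:
    - [[0,0,0,0],[0,0,0,0],[0,0,0,0],[0,0,0.03,0],[0,0,0.07,0],[0,0,0.11,0],[-0.03,-0.03,0.14,0],[-0.06,-0.06,0.15,0]]
  claw: 0.6

```text
t: 22.45
ee_pos: [0.6047, 0.0286, 0.1922]
ee_rot: [0.751, 0.661, 0.002, 0.001]
contact_force: [0.9, -1.4, 0.6]
finger_gap: 0.0523
```

send_rows:
  deltas:
    - [[-0.02,-0.04,0,0],[-0.04,-0.08,0,0],[-0.06,-0.12,0,0],[-0.08,-0.16,0,0],[-0.1,-0.2,0,0],[-0.12,-0.24,0,0],[-0.13,-0.28,0,0],[-0.134,-0.32,0,0]]
  claw: 1

```text
t: 23.25
ee_pos: [0.4684, -0.2931, 0.1897]
ee_rot: [0.751, 0.66, 0.001, 0.0]
contact_force: [0.9, 0.3, -0.3]
finger_gap: 0.0868
```

send_rows:
  deltas:
    - [[0,-0.006,0,0],[0,-0.006,-0.02,0],[0,-0.006,-0.02,0]]

```text
t: 23.55
ee_pos: [0.4686, -0.2966, 0.1674]
ee_rot: [0.751, 0.66, -0.001, -0.001]
contact_force: [-0.5, 0.1, 0.7]
finger_gap: 0.0872
```

```bash
python3 - <<'E'
from h import *
st()
p,d=read_camera('side');cv2.imwrite('pics/s12.png',cv2.resize(p[130:300,220:430],None,fx=3.5,fy=3.5,interpolation=cv2.INTER_CUBIC))
print([(n,np.round((w('side',r['location'])),3),r['confidence']) for n in('clip_c','yellow_tray','green_tray') for r in place_of('side',n)[:2]])
p,d=read_camera('wrist');C=cloud('wrist',d);cv2.imwrite('pics/w12.png',p)
m=(C[...,2]>.045)&(C[...,2]<.075)&(d>0)&(abs(C[...,0]-.469)<.05)&(abs(C[...,1]+.298)<.05)
q=C[m];print(m.sum(),cv2.minEnclosingCircle((q[:,:2]*1000).astype(np.float32)),q.mean(0))
E
```

```text
t 23.55 tcp [ 468.6 -296.6  167.4] jaw 82.6 F [-0.5  0.1  0.7] gap 87.2 j [-0.2   0.24  0.8   1.83 -0.19  1.15  2.1 ]
[('yellow_tray', array([0.666, 0.089, 0.003]), 0.81), ('green_tray', array([ 0.667, -0.242, -0.   ]), 0.66)]
3052 ((469.1089782714844, -299.4443664550781), 25.240108489990234) [ 0.46775688 -0.2991705   0.05732883]
```

View pics/s12.png

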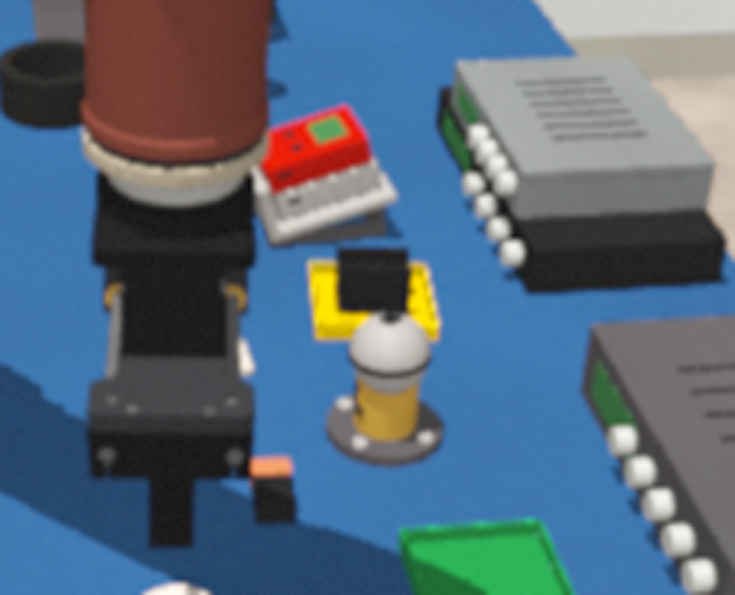

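View pics/w12.png

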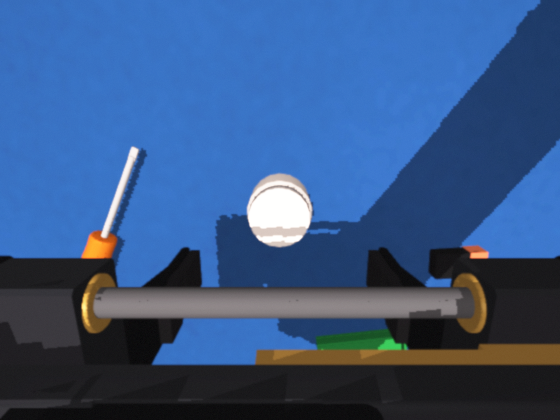

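Clip stands jaws up in the yellow tray. The jar is under the gripper at (469,−299.5).

send_rows:
  deltas:
    - [[0,-0.0025,-0.04,0],[0,-0.0025,-0.08,0],[0,-0.0025,-0.11,0],[0,-0.0025,-0.125,0],[0,-0.0025,-0.13,0],[0,-0.0025,-0.13,0]]

```text
t: 24.4
ee_pos: [0.4701, -0.3002, 0.0399]
ee_rot: [0.751, 0.66, 0.0, 0.0]
contact_force: [0.1, -0.3, 0.3]
finger_gap: 0.0871
```

send_rows:
  deltas:
    - [[0,0,0,0],[0,0,0,0],[0,0,0,0],[0,0,0,0],[0,0,0,0],[0,0,0,0]]
  claw: 0.4
  squeeze: 20

```text
t: 25.0
ee_pos: [0.4697, -0.3001, 0.0395]
ee_rot: [0.751, 0.66, 0.0, 0.0]
contact_force: [-0.8, 0.6, 2.7]
finger_gap: 0.0534
```

send_rows:
  deltas:
    - [[0,0,0.02,0],[0,0,0.05,0],[0,0,0.09,0],[0,0,0.1,4],[0,0,0.1,7.4],[0,0,0.1,7.4]]

```text
t: 25.6
ee_pos: [0.4696, -0.2998, 0.1394]
ee_rot: [0.707, 0.707, 0.0, 0.0]
contact_force: [-0.1, -0.2, -2.4]
finger_gap: 0.0535
```

```bash
python3 - <<'E'
from h import *
st()
E
```

```text
t 25.6 tcp [ 469.6 -299.8  139.4] jaw 90.1 F [-0.1 -0.2 -2.4] gap 53.5 j [-0.17  0.28  0.77  1.85 -0.22  1.09  2.26]
```

send_rows:
  deltas:
    - [[0.04,0.012,0,0],[0.08,0.024,0,0],[0.12,0.036,0,0],[0.16,0.049,0,0],[0.1975,0.0613,0,0],[0.1975,0.0613,-0.03,0],[0.1975,0.0613,-0.06,0],[0.1975,0.0613,-0.07,0]]

```text
t: 26.4
ee_pos: [0.6649, -0.2375, 0.0646]
ee_rot: [0.708, 0.707, -0.002, -0.003]
contact_force: [-1.3, -0.2, -2.7]
finger_gap: 0.0533
```

```bash
python3 - <<'E'
from h import *
p,d=read_camera('side');cv2.imwrite('pics/s13.png',cv2.resize(p[200:340,270:450],None,fx=3.5,fy=3.5,interpolation=cv2.INTER_CUBIC))
st()
E
```

```text
t 26.45 tcp [ 664.7 -237.8   64.7] jaw 89.9 F [-1.7  0.7 -3.5] gap 53.4 j [-0.16  0.66  0.64  1.51 -0.42  1.11  2.14]
```

View pics/s13.png

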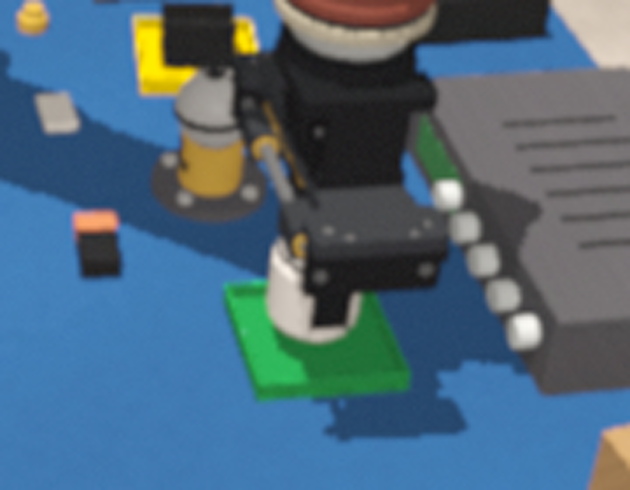

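send_rows:
  deltas:
    - [[0,0,-0.008,0],[0,0,-0.015,0],[0,0,-0.02,0],[0,0,-0.024,0],[0,0,-0.0265,0],[0,0,-0.0265,0]]

```text
t: 27.05
ee_pos: [0.6672, -0.2387, 0.0429]
ee_rot: [0.707, 0.707, 0.0, 0.0]
contact_force: [0.6, -0.2, -1.8]
finger_gap: 0.0532
```

send_rows:
  deltas:
    - [[0,0,0,0],[0,0,0,0],[0,0,0,0],[0,0,0,0],[0,0,0.03,0],[0,0,0.07,0],[0,0,0.12,0],[-0.03,-0.03,0.16,0]]
  claw: 0.85

```text
t: 27.85
ee_pos: [0.6454, -0.2598, 0.2]
ee_rot: [0.704, 0.71, 0.002, 0.001]
contact_force: [0.8, -0.3, 1.1]
finger_gap: 0.0738
```

send_rows:
  deltas:
    - [[-0.03,-0.04,0,0],[-0.07,-0.07,0,0],[-0.1,-0.1,0,0],[-0.13,-0.13,0,0],[-0.16,-0.16,0,0],[-0.17,-0.17,0,0],[-0.17,-0.17,0,0]]

```text
t: 28.55
ee_pos: [0.4689, -0.4368, 0.1977]
ee_rot: [0.709, 0.705, -0.0, 0.0]
contact_force: [0.0, 1.3, 0.6]
finger_gap: 0.0743
```

```bash
python3 - <<'E'
from h import *
st()
for c in('top','side'):
    p,d=read_camera(c);np.save(f'{c}f.npy',d)
    cv2.imwrite(f'pics/{c}f.png',cv2.resize(p[110:300,90:450] if c=='top' else p[130:330,190:430],None,fx=2.2 if c=='top' else 3,fy=2.2 if c=='top' else 3,interpolation=cv2.INTER_CUBIC))
    for n in['silver_pack_c','red_pack_c','clip_c','grille_c','jar_c','yellow_tray','green_tray','mount','rack']:
        print(n,[(np.round(w(c,r['location']),3).tolist(),round(r['confidence'],2)) for r in place_of(c,n)[:1]])
E
```

```text
t 28.55 tcp [ 468.9 -436.8  197.7] jaw 89.7 F [0.  1.3 0.6] gap 74.3 j [ 0.09  0.42  0.78  1.58 -0.3   1.27  2.49]
silver_pack_c [([0.644, 0.231, 0.038], 0.67)]
red_pack_c [([0.642, 0.229, 0.07], 0.6)]
clip_c [([0.667, 0.089, 0.025], 0.79)]
grille_c [([0.641, -0.071, 0.067], 0.67)]
jar_c [([0.666, -0.236, 0.028], 0.65)]
yellow_tray [([0.664, 0.09, -0.001], 0.95)]
green_tray [([0.668, -0.233, -0.0], 0.85)]
mount [([0.639, -0.075, 0.001], 0.55)]
rack [([0.648, 0.225, 0.005], 0.73)]
silver_pack_c [([0.655, 0.234, 0.042], 0.66)]
red_pack_c [([0.642, 0.23, 0.065], 0.6)]
clip_c [([0.665, 0.09, 0.026], 0.56)]
grille_c [([0.642, -0.073, 0.072], 0.55)]
jar_c [([0.672, -0.239, 0.031], 0.8)]
yellow_tray [([0.666, 0.089, 0.002], 0.66)]
green_tray [([0.667, -0.239, 0.002], 0.89)]
mount [([0.645, -0.075, 0.001], 0.65)]
rack [([0.645, 0.227, -0.002], 0.74)]
```

View pics/topf.png

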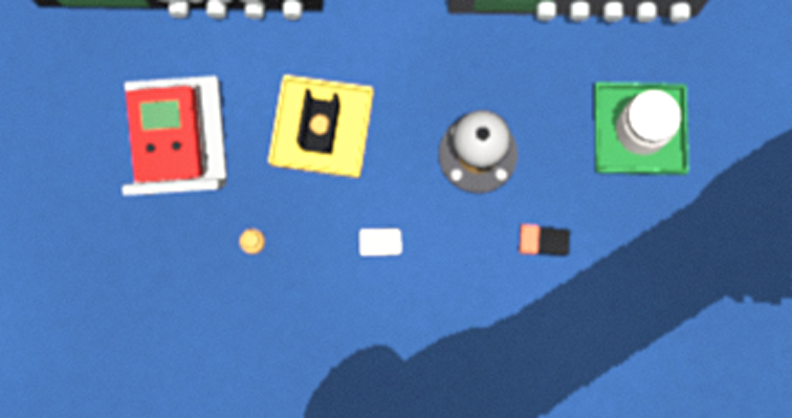

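View pics/sidef.png

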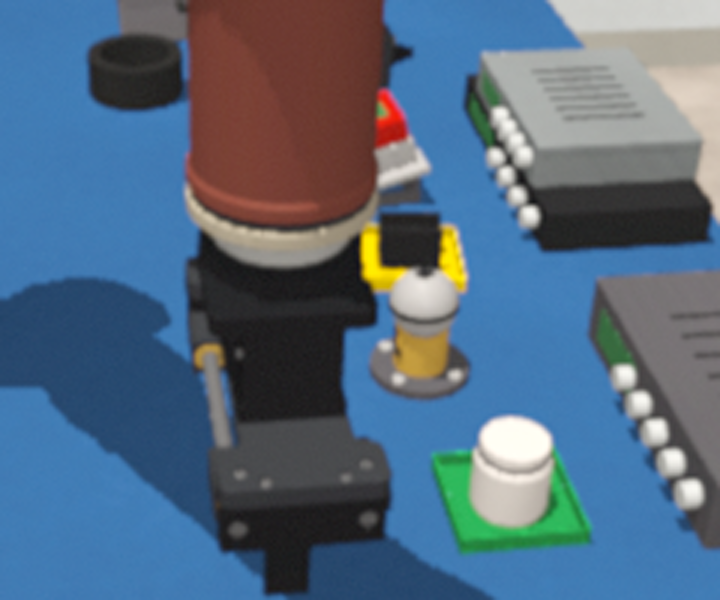

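All five look right. One last numeric check of the pack edges against the rack edges in the same cloud, then hand in.

```bash
python3 - <<'E'
from h import *
for f in('t4.npy','topf.npy','top0.npy'):
    d=np.load(f);l=rackpts('top',d).reshape(d.shape+(3,))
    h=l[...,2]-(26.9+.266*l[...,0])   # height above board (vertical)
    ok=(abs(l[...,1])<25)&(l[...,0]>-45)&(l[...,0]<60)&(l[...,2]>8)
    for n,a,b in(('board',-6,8),('silver',20,33),('red',45,62)):
        m=ok&(h>a)&(h<b)
        ed=[l[...,0][:,u][m[:,u]].max() for u in range(560) if m[:,u].sum()>3]
        if ed: print(f,n,len(ed),'uphill edge',np.round(np.percentile(ed,[10,50,90]),1))
st()
E
```

```text
t4.npy board 18 uphill edge [52.  52.6 53.6]
t4.npy silver 27 uphill edge [32.7 40.3 41.7]
topf.npy board 1 uphill edge [53.3 53.3 53.3]
topf.npy red 27 uphill edge [26.6 30.5 31.8]
top0.npy board 27 uphill edge [29.7 52.4 53.6]
t 29.55 tcp [ 471.3 -434.4  197.1] jaw 90.0 F [-0.2  0.1  0.2] gap 74.1 j [ 0.09  0.42  0.78  1.58 -0.3   1.27  2.49]
```

```bash
python3 -c "
from station import arm
print(arm.hand_in())"
```

```text
the job is handed in; nothing more can be done
None
```

I put all five items away, released them, and handed the job in at about t = 30 s of the 144 s allowed; the hand-in gave no verdict. I moved the gripper clear of everything first.

**Last checks, from the camera depth and pictures:**
- **Packs:** silver is flat on the rack at about x +3 mm in the rack frame (limits −8.8 to 11.2). Red lies on it at about x −6 mm (limits −15.5 to 4.5). Both are centred to about 1 mm and look square.
- **Clip:** it stands jaws up, within about 3 mm of the yellow tray's centre.
- **Jar:** it stands upright on the green tray's floor, within about 5 mm of its centre.
- **Ball:** it sits upright on the mount's rim, about 2–5 mm from its axis (limit 8 mm).

**Disagreements:**
- **Silver pack x:** the two cameras' network readings differed by 11 mm (644 and 655 mm). The depth edges put it between them, so I relied on those.
- **Ball height:** the side camera read 69–72 mm and the top camera 67 mm, against a nominal 65.5 mm. The pictures show it seated.

The measured contact force never exceeded 7 N when I read it after each move.

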